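# Clamp the timber block in the sliding-jaw jig

### The job

The timber block in the grey bench jig must be clamped for drilling: turn the T-bar knob a quarter turn anticlockwise to free the sliding carriage, slide the carriage until the block is tight between it and the fixed jaw with no gap at either end, then turn the T-bar fully back along the jig to lock the carriage there. Leave the other things on the bench where they are.

Things in the scene. Friction and masses are not known exactly. Their poses are not given: they have to be found in the camera images.
- jig: grey steel jig fixed to the bench: a flat bed 130 (x) x 400 (y) mm, 18 mm thick, with the fixed jaw (110 mm wide, 72 mm high) across its +y end. Two steel strips, 10 mm high and 70 mm apart, run along y and guide the block. Origin: centre of the bed's underside, on the bench; the carriage slides along its y axis
- jaw_face (a point): middle of the foot of the fixed jaw's inner face, at the level of the bed's top (18 mm above the bench); axes as the jig's, so the block and the carriage lie towards -y
- block: loose timber block lying in the bed between the carriage and the fixed jaw, 60 (x) x 120 (y) x 38 (z) mm, 0.2 to 0.4 kg; origin: centre of its underside
- carriage (a joint): how far the dark steel sliding carriage has moved along the jig towards the fixed jaw, in m (0 to 0.13). The clear opening between carriage and jaw is 0.215 minus this value; the block is 0.120 long. Slides with about 4 N when free, held fast when locked
- carriage_face (a point): middle of the foot of the carriage's front face (the one that meets the block), at the level of the bed's top; axes as the jig's. The carriage is 104 mm wide (x), 70 mm long (y) and 50 mm high above the bed: its top is 68 mm above the bench
- carriage_back (a point): middle of the top edge of the carriage's rear face, 68 mm above the bench; push here, or lower, towards +y of the jig. The bed behind it is bare
- knob (a joint): angle of the clamp knob in rad, about a vertical axis through the carriage's middle: 0 = locked, T-bar lying along the jig (y); it grows anticlockwise seen from above to 1.57 = free, T-bar across the jig (x). The screw begins to bite below about 0.5. Takes about 0.25 N m and stays where it is left
- knob_top (a point): centre of the top of the T-bar knob, on its axis, 111 mm above the bench. The black T-bar is 110 mm long, 16 mm wide and 17 mm high; beneath its arms there are 26 mm of clear space above the carriage. Its frame turns with the knob, T-bar along its y
- knob_end (a point): tip of the T-bar's arm that points to the fixed jaw when locked (to -x of the jig, when free), at mid height of the bar, 55 mm from the axis
- knob_tail (a point): tip of the T-bar's other arm, which points away from the fixed jaw when locked (to +x of the jig, when free)
- wrench: bystander: steel wrench, 170 mm, lying beside the jig; origin under its middle
- offcut: bystander: timber offcut, 50 x 150 x 25 mm, lying beside the jig; origin under its middle
- spray_can: bystander: standing spray can, 64 mm across, 190 mm high; origin under its middle
- glue: bystander: standing glue bottle, 56 mm across, 160 mm high; origin under its middle
- drill: bystander: cordless drill standing on its battery, 210 mm high; origin under its middle
- screwdriver: bystander: screwdriver, 200 mm, lying on the bench; origin under its middle
- tape_measure: bystander: tape measure, 75 mm across, 36 mm high; origin under its middle

How it is judged (in metres and radians):
On the way, in this order (a step that is already met when the one before it is completed fails the run):
1. the clamp knob is turned loose (more than 0.75 rad) (value of joint knob above 0.75 rad), for 0.1 s.
2. the block is pushed home: it lies flat in the bed and the opening between carriage and fixed jaw is its length within 2.5 mm (y of carriage_face in the frame of jaw_face above -0.1225 m and angle between block's own z axis and vertical below 0.1 rad and z of block in the frame of jaw_face below 0.006 m and x of block in the frame of jaw_face between -0.012 and 0.012 m), for 0.1 s.
At the end, for the whole second after the job is handed in: The block lies flat in the bed between the guide strips, with the opening between carriage and fixed jaw within 2.5 mm of the block's 120 mm; the clamp knob is locked again (within 0.15 rad of its stop); everything is at rest (all of step 2 and value of joint knob below 0.15 rad and linear speed of block below 0.02 m/s and velocity of joint carriage below 0.01 m/s and velocity of joint knob below 0.1 rad/s); the robot touches nothing.
It fails at once if a bystander is shifted by more than 30 mm or tipped (distance of any of wrench, offcut, spray_can, glue, drill, screwdriver, tape_measure from where it was at the start of the episode above 0.03 m or angle between any of spray_can, glue, drill's own z axis and vertical above 0.4 rad).
It also fails if it takes over 58 s, if anything falls off the work surface, if the arm or the gripper's body presses on something with over 40 N, if the wrist force passes 120 N, or if a joint passes its speed limit or range.

### The arm

A 6-joint arm with a two-finger parallel gripper is mounted at the origin on the work surface. World frame = base frame: x ahead of the robot, y to its left, z up, the work surface at z = 0. Lengths are in m, angles in degrees, forces in N, time in s.
With the tool pointing down it reaches from about 0.325 to 0.85 m from the base axis. Payload 15.5 kg.
Tool frame: the origin (TCP) lies at the very end of the fingers, on their centre line; the grasp point (between the pads) lies arm.grip_depth behind it (arm.grip_depth is the distance from the TCP to the grasp point, in m); z points along the fingers, y is the line along which they close (so a half turn about z gives the same grasp; the last joint's range is limited). The gripper opens to 91 mm and grips with 3 to 60 N. Pads are 32 mm wide; open, the fingers measure 118 mm over their backs; the gripper's body (76 mm by 178 mm) begins 60 mm behind the grasp point.
Start: joints at [64.945, 28.281, 77.091, -0, 74.628, -5.472], TCP at [0.209, 0.589, 0.214] pointing down, gripper open.
Joint ranges: [-166.48, 166.48], [-47.26, 123.95], [12.59, 153.08], [-70.14, 250.14], [6.76, 159.57], [-176.63, 176.63]. Speed limits (degrees/s): [108.29, 108.29, 147.25, 172.46, 172.46, 172.46].

### API

Orientations are given as a 3x3 rotation matrix whose columns are the frame's x, y, z axes.
In Python, from rig import arm gives the robot as it stands. Calls block until the motion is done:
- arm.move_to(position, orientation): joint-space move of the TCP to a pose.
- arm.move_l(position, orientation=None, feed=0.15): straight line of the TCP; orientation=None keeps the orientation; feed is the mean speed in m/s.
- arm.move_joints(angles): joint-space move.
- arm.grip(opening): finger opening in m; the grip force is fixed at half the most; returns when the fingers have stopped.
- arm.sleep(seconds).
- arm.solve_ik(position, orientation): joint angles nearest the present ones, or None.
- arm.snapshot(name): name is "scene" or "top" or "wrist"; returns the picture (384x512x3 uint8, red, green, blue); there is no depth.
- arm.get_calibration(name): a dict with "intrinsics" (3x3 intrinsics, pixels), "cam_to_world" (4x4, takes a point from camera to world coordinates). Camera axes: x right, y down, z forward; pixel columns grow to the right and rows downward; lengths in m; the calibration is good to about 2 mm. A picture is of the moment at which its call begins: read the wrist's pose just before it. get_calibration takes no time and is no camera call; for the wrist camera it gives the pose at the moment of the call.
A pose or a line that the arm cannot do raises arm.Unreachable and nothing moves.
- arm.sign_off(): hands the job in; it is judged then, once.
Readings, each from a call of its own:
- arm.current_t(): time.
- arm.current_joint_positions(): joint angles.
- arm.current_dq(): joint speeds.
- arm.current_tau(): joint torques, N m.
- arm.current_ee_pos(): TCP position.
- arm.current_tool_rot(): TCP orientation.
- arm.current_force(): force on the tool from outside, world axes, zero at the start.
- arm.current_torque(): the same for the moment, N m.
- arm.current_width(): finger opening in m.
- arm.current_grasp_force(): force on a finger pad.
Only numpy, scipy, OpenCV 4.12 (cv2) and the standard library are available. Lean on these libraries where they do the work, as an engineer would, in place of code of your own. Each camera call takes 0.05 s, during which the arm holds its last target. There are 200 camera calls.

## Working session

There is one attempt and no reset: what is moved stays moved. The work goes in short steps, each a Python script; the robot and the scene stay as the last script left them, time stands still between calls to the robot, and variables do not carry over. Pictures are saved under pics/ and viewed, at most 10 in all, crops included, and the job is handed in when it is done.

```bash
mkdir -p pics; ls
python3 - <<'E'
from rig import arm
import cv2,numpy as np
for n in("scene","top"):
    p=arm.snapshot(n); cv2.imwrite(f"pics/{n}0.png",p[:,:,::-1]); np.save(f"{n}0.npy",p)
    c=arm.get_calibration(n); print(n,c["intrinsics"].tolist(),np.round(c["cam_to_world"],4).tolist())
print(arm.grip_depth,arm.current_tool_rot(),arm.current_t())
E
```

```text
pics
scene [[364.5184628528472, 0.0, 252.62248444407047], [0.0, 364.5184628528472, 192.82763372495873], [0.0, 0.0, 1.0]] [[0.6017, 0.5757, -0.5537, 1.0638], [0.7987, -0.4308, 0.42, -0.4188], [0.0032, -0.695, -0.719, 0.8269], [0.0, 0.0, 0.0, 1.0]]
top [[445.96993718035736, 0.0, 252.09554117334423], [0.0, 445.96993718035736, 197.6073457960557], [0.0, 0.0, 1.0]] [[0.0186, -0.9896, 0.1429, 0.3015], [-0.9998, -0.0176, 0.0079, -0.0009], [-0.0053, -0.143, -0.9897, 1.4178], [0.0, 0.0, 0.0, 1.0]]
0.0188 [[-9.42158859e-01  3.35166406e-01 -4.06615971e-04]
 [ 3.35166648e-01  9.42158347e-01 -9.83413412e-04]
 [ 5.34894922e-05 -1.06281577e-03 -9.99999434e-01]] 0.1
```

View pics/scene0.png

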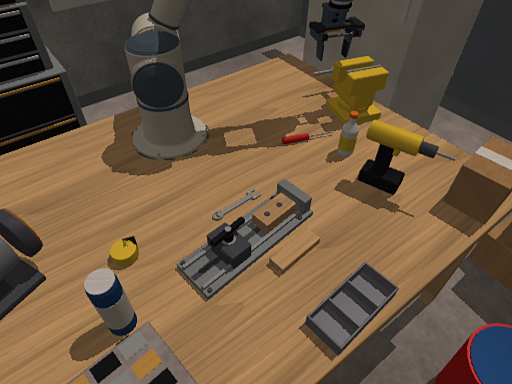

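View pics/top0.png

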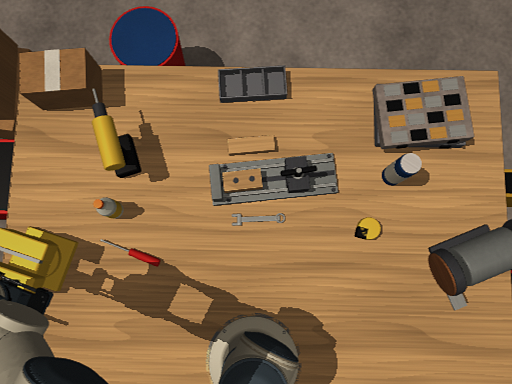

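The scene picture shows the jig at about (245,240), with its jaw at the upper right. In the top picture the jig spans (210-338, 153-205), with the jaw at the left (+y), the block at (242,180) and the black T-bar at (298,172). Next I zoom in and move the wrist camera over it.

```bash
cat > h.py <<'E'
import numpy as np,cv2
def ray(cal,uv):
    K=np.array(cal["intrinsics"]);T=np.array(cal["cam_to_world"])
    d=T[:3,:3]@np.linalg.solve(K,[uv[0],uv[1],1.]); return T[:3,3],d
def plane(cal,uv,z):
    o,d=ray(cal,uv); return o+d*(z-o[2])/d[2]
def tri(c1,u1,c2,u2):
    o,d=ray(c1,u1);p,e=ray(c2,u2)
    s=np.linalg.lstsq(np.c_[d,-e],p-o,rcond=None)[0]; a,b=o+d*s[0],p+e*s[1]
    return (a+b)/2,np.linalg.norm(a-b)
def R(yaw): # tool down, tool y axis at yaw(deg) from world x
    a=np.radians(yaw);y=np.array([np.cos(a),np.sin(a),0]);z=np.array([0,0,-1.]);return np.c_[np.cross(y,z),y,z]
E
python3 - <<'E'
from rig import arm
from h import *
import pickle
c=arm.get_calibration("top")
for uv in [(298,172),(242,180)]: print(plane(c,uv,.06))
for uv in [(209,165),(335,152),(339,191),(213,205)]: print(plane(c,uv,.018))
p=arm.snapshot("top")
cv2.imwrite("pics/topz.png",cv2.resize(p[145:215,200:350],None,fx=5,fy=5,interpolation=2)[:,:,::-1])
T=np.linalg.inv(np.r_[np.c_[arm.current_tool_rot(),arm.current_ee_pos()],[[0,0,0,1]]])
print(np.round(T@arm.get_calibration("wrist")["cam_to_world"],3), arm.get_calibration("wrist")["intrinsics"])
E
```

```text
[ 0.58023233 -0.13088515  0.06      ]
[0.55198147 0.04217868 0.06      ]
[0.60674121 0.15040366 0.018     ]
[ 0.65646678 -0.25355532  0.018     ]
[ 0.52966464 -0.26522506  0.018     ]
[0.47772107 0.13355063 0.018     ]
[[ 0.001 -0.965 -0.261  0.073]
 [ 1.     0.001  0.001  0.   ]
 [-0.001 -0.261  0.965 -0.17 ]
 [ 0.     0.     0.     1.   ]] [[325.54887001   0.         252.0739068 ]
 [  0.         325.54887001 192.36911987]
 [  0.           0.           1.        ]]
```

View pics/topz.png

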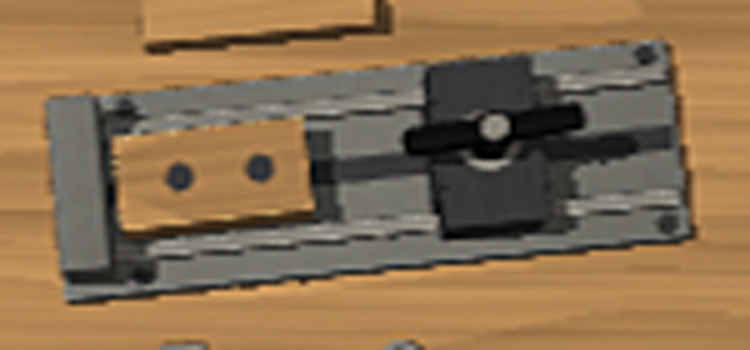

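The crop shows the bed tilted about 7°. The T-bar lies along the jig with its tips at crop (405,142) and (585,115) and its centre at (495,128). The block is near the jaw with a small gap. Next, two wrist views from over the jig.

Run:
```python
from rig import arm
from h import *
import pickle
out=[]
for i,p in enumerate([(.58,-.06,.22),(.56,-.16,.22)]):
    arm.move_to(np.array(p),R(7.2)); arm.sleep(.15)
    c=arm.get_calibration("wrist"); im=arm.snapshot("wrist"); out.append((c,im))
    cv2.imwrite(f"pics/w{i}.png",im[:,:,::-1])
pickle.dump(out,open("w.pkl","wb")); print(arm.current_t(),arm.current_joint_positions())
```

```text
3.6833 [-2.17306759e+01  2.44956230e+01  8.28285231e+01  1.00041044e-02
  7.26795877e+01 -2.90026328e+01]
```

View pics/w0.png

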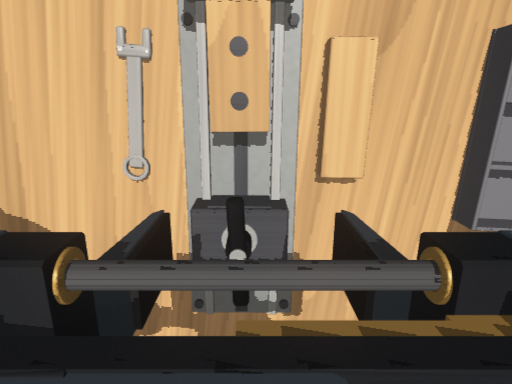

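View pics/w1.png

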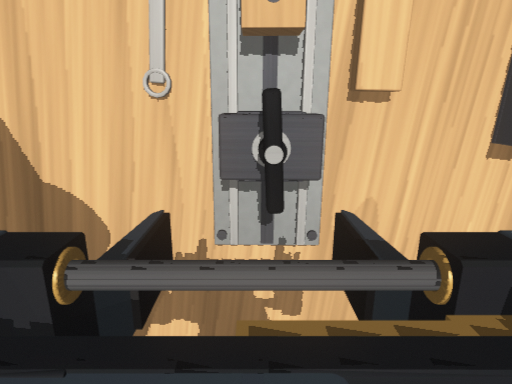

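In w1 the knob's disc is at (273,155), the T-bar tips at (272,90) and (274,212), the carriage at x 218-324 and y 112-181, the block's rear edge at y≈35 and the bed's rear corners at (215,245) and (321,245). In w0 the disc is half hidden by the gripper at (237,256), and the front tip is at (236,198). Now I triangulate and grasp.

Run:
```python
from rig import arm
from h import *
import pickle
(c0,i0),(c1,i1)=pickle.load(open("w.pkl","rb")); ct=arm.get_calibration("top"); it=np.load("top0.npy")
def blob(im,x0,x1,y0,y1,lo):
    g=cv2.cvtColor(im,6+1)[y0:y1,x0:x1]; n,l,s,ce=cv2.connectedComponentsWithStats((g>lo).astype(np.uint8),connectivity=4)
    k=1+np.argmax(s[1:,4]); return ce[k]+[x0,y0],s[k]
u1,s1=blob(i1,263,284,144,166,110); ut,st=blob(it,294,304,166,174,110); print("disc",u1,s1,ut,st)
print("knob top",tri(c1,u1,ct,ut), "plane .111",plane(c1,u1,.111),plane(ct,ut,.111))
print("front tip tri",tri(c0,(236,198),c1,(272,90)))
a,b=plane(c1,(272,90),.105),plane(c1,(274,212),.105); d=a-b; print("bar yaw",np.degrees(np.arctan2(d[1],d[0])),np.linalg.norm(d),(a+b)/2)
bl,br=plane(c1,(215,245),.018),plane(c1,(321,245),.018); print("rear corners",bl,br,np.degrees(np.arctan2(*(br-bl)[1::-1])))
print("block rear edge tri",tri(c0,(210,131),c1,(242,35)),tri(c0,(268,131),c1,(306,35)))
print("carr front top",plane(c1,(220,113),.068),plane(c1,(324,113),.068))
```

```text
disc [273.5 154.5] [  2   2  18  18 274] [298.70588235 169.76470588] [ 3  2  5  5 17]
knob top (array([ 0.57506954, -0.12590321,  0.11528869]), np.float64(0.003692483870494778)) plane .111 [ 0.57484218 -0.12472359  0.111     ] [ 0.57659942 -0.12808218  0.111     ]
front tip tri (array([ 0.56680541, -0.07173583,  0.09783371]), np.float64(0.0002904240437521408))
bar yaw 99.20878823352814 0.10755688470392377 [ 0.57488956 -0.12514459  0.105     ]
rear corners [ 0.5270977  -0.25820063  0.018     ] [ 0.65731548 -0.24150473  0.018     ] 7.306325472398663
block rear edge tri (array([ 0.53105213, -0.01969037,  0.03296391]), np.float64(0.0031726751524078695)) (array([ 0.59390377, -0.01178931,  0.03511051]), np.float64(0.004695314581792327))
carr front top [ 0.5216281 -0.0975384  0.068    ] [ 0.62091028 -0.08479525  0.068     ]
```

```bash
cat >> h.py <<'E'
JY=97.3; rad=.033; Z=.085
jy=np.array([np.cos(np.radians(JY)),np.sin(np.radians(JY)),0])
def pose(ax,th): # grip on the front arm, knob angle th in deg
    a=np.radians(JY+th); return np.array([ax[0]+rad*np.cos(a),ax[1]+rad*np.sin(a),Z]),R(JY+th-90)
def turn(arm,ax,t0,t1,n=7):
    for t in np.linspace(t0,t1,n+1)[1:]:
        arm.move_l(*pose(ax,t),feed=.03)
        print("th %.0f"%t,np.round(arm.current_force(),1),np.round(arm.current_torque(),2))
E
python3 - <<'E'
from rig import arm
from h import *
ax=np.array([.575,-.1252])
p,o=pose(ax,2); arm.move_to(p+[0,0,.07],o); arm.grip(.05)
arm.move_l(p,feed=.08); print(arm.current_force()); arm.grip(0)
print(arm.current_width(),arm.current_grasp_force(),arm.current_force())
turn(arm,ax,2,90)
print(arm.current_ee_pos(),pose(ax,90)[0],arm.current_width(),arm.current_t())
cv2.imwrite("pics/s1.png",cv2.resize(arm.snapshot("scene")[170:300,160:330],None,fx=4,fy=4)[:,:,::-1])
E
```

```text
[-0.79759862 -0.44870057 -0.52972433]
0.015968230901437435 29.993603825569153 [-4.12087072  0.43452188  4.56441039]
th 15 [-5.7  0.5  6.5] [-0.05  0.91 -0.02]
th 27 [-6.   1.6  6. ] [ 0.06  0.92 -0.03]
th 40 [-6.7  1.8  5.9] [0.11 0.97 0.02]
th 52 [-5.2  1.4  6.2] [0.17 0.94 0.09]
th 65 [-6.3  1.2  7.5] [0.23 0.95 0.16]
th 77 [-7.2  0.4  6.7] [0.15 0.97 0.16]
th 90 [-5.4 -2.7  6.6] [-0.36  1.09 -0.2 ]
[ 0.54198596 -0.12963742  0.08506624] [ 0.54226748 -0.12939313  0.085     ] 0.015561834664579315 9.3083
```

View pics/s1.png

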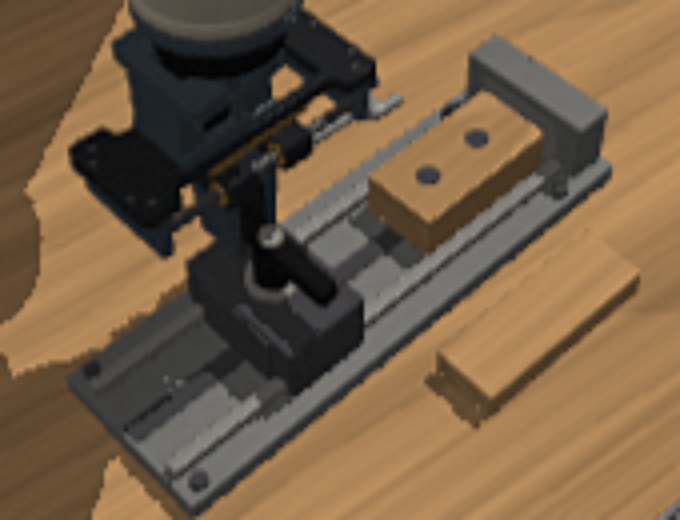

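The picture shows the T-bar across the jig, centred at about (295,265) and still held. The carriage hasn't moved, and the block is at (455,170). Now I slide the carriage until the force rises.

Run:
```python
from rig import arm
from h import *
import json
ax0=np.array([.575,-.1252]); s=.065
arm.move_l(pose(ax0+s*jy[:2],90)[0],feed=.06)
f=lambda: np.array(arm.current_force())@jy
x=lambda: np.array([-jy[1],jy[0],0])@arm.current_force()
print("after 65mm",f(),arm.current_torque())
while s<.115:
    s+=.0015; arm.move_l(pose(ax0+s*jy[:2],90)[0],feed=.02)
    print("%.4f f=%.1f x=%.1f act=%.4f"%(s,f(),x(),(np.array(arm.current_ee_pos())-pose(ax0,90)[0])@jy))
    if f()<-22: break
json.dump(s,open("s.json","w"))
print(arm.current_width(),arm.current_t(),arm.current_torque())
cv2.imwrite("pics/s2.png",cv2.resize(arm.snapshot("scene")[170:300,160:330],None,fx=4,fy=4)[:,:,::-1])
```

```text
after 65mm -0.5346079442159498 [ 0.04697484  0.66380306 -0.34945966]
0.0665 f=-1.5 x=4.3 act=0.0663
0.0680 f=-2.7 x=4.1 act=0.0679
0.0695 f=-2.9 x=4.1 act=0.0694
0.0710 f=-2.3 x=2.4 act=0.0710
0.0725 f=-1.9 x=2.6 act=0.0725
0.0740 f=-2.3 x=2.2 act=0.0740
0.0755 f=-2.6 x=2.2 act=0.0755
0.0770 f=-3.5 x=2.0 act=0.0770
0.0785 f=-4.7 x=0.4 act=0.0784
0.0800 f=-5.4 x=1.8 act=0.0799
0.0815 f=-4.6 x=1.6 act=0.0813
0.0830 f=-4.5 x=-0.2 act=0.0828
0.0845 f=-12.7 x=2.0 act=0.0837
0.0860 f=-22.7 x=3.8 act=0.0842
0.016130711426907206 14.0917 [-3.8767521   0.17094529 -0.88042955]
```

View pics/s2.png

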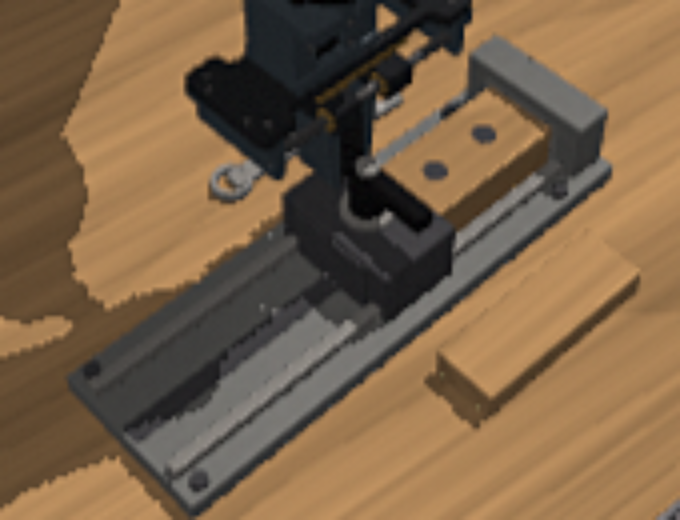

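The block now sits against the jaw at (550,140), and the carriage meets it with a steep force rise. I lock it while keeping up the push.

Run:
```python
from rig import arm
from h import *
import json
ax=np.array([.575,-.1252])+json.load(open("s.json"))*jy[:2]
turn(arm,ax,90,0,8)
turn(arm,ax,0,-3,1)
d=np.array(arm.current_ee_pos()); o=np.array(arm.current_tool_rot())
print(d,pose(ax,-3)[0],"tool yaw err",np.degrees(np.arctan2(o[1,1],o[0,1]))-(JY-90),arm.current_width())
arm.grip(.05); arm.sleep(.2); print(arm.current_force(),arm.current_torque())
p=arm.current_ee_pos(); arm.move_l(np.array(p)+[0,0,.1],feed=.12)
arm.move_to(np.array([ax[0]+.02,ax[1]-.06,.22]),R(7.3)); arm.sleep(.2)
import pickle
c=arm.get_calibration("wrist"); im=arm.snapshot("wrist"); pickle.dump((c,im),open("w2.pkl","wb"))
cv2.imwrite("pics/w2.png",im[:,:,::-1]); print(arm.current_t())
```

```text
th 79 [  0.4 -23.    0.3] [-3.97  0.08 -0.85]
th 68 [  1.3 -23.4   0.8] [-4.11 -0.09 -0.88]
th 56 [  1.5 -23.8  -1.7] [-4.31 -0.16 -0.81]
th 45 [  2.1 -26.8  -1.4] [-4.56 -0.21 -0.79]
th 34 [  1.7 -26.6  -1.2] [-4.8  -0.17 -0.6 ]
th 22 [  1.6 -27.5  -0.6] [-4.91 -0.09 -0.55]
th 11 [  0.9 -26.8  -1. ] [-4.95 -0.09 -0.38]
th 0 [  0.2 -27.7  -0.8] [-5.02  0.02 -0.26]
th -3 [ -6.4 -27.2   5.3] [-4.83  1.02  1.02]
[ 0.56078705 -0.0092823   0.084847  ] [ 0.56159815 -0.00698997  0.085     ] tool yaw err -2.916081106648238 0.016479383576951143
[ 0.339197    0.57082671 -0.28286238] [-0.04956591  0.10163735  0.02179441]
19.925
```

View pics/w2.png

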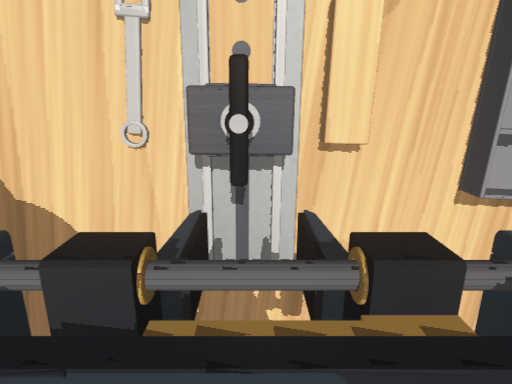

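The T-bar lies along the jig from (238,58) to (239,183), and the carriage front at y≈87 meets the block. The torque rose at the stop. One last look at the jaw end.

Run:
```python
from rig import arm
from h import *
import pickle
c,_=pickle.load(open("w2.pkl","rb"))
a,b=plane(c,(238,58),.1025),plane(c,(239,183),.1025); d=a-b
print("bar-jig deg",np.degrees(np.arctan2(d[1],d[0]))-JY,(a+b)/2)
arm.move_to(np.array([.56,.02,.24]),R(7.3)); arm.sleep(.2)
c=arm.get_calibration("wrist"); im=arm.snapshot("wrist")
cv2.imwrite("pics/w3.png",cv2.resize(im[0:200,140:340],None,fx=3,fy=3)[:,:,::-1]); pickle.dump((c,im),open("w3.pkl","wb")); print(arm.current_t())
```

```text
bar-jig deg -0.036052087699218305 [ 0.56477874 -0.04280282  0.1025    ]
20.7417
```

View pics/w3.png

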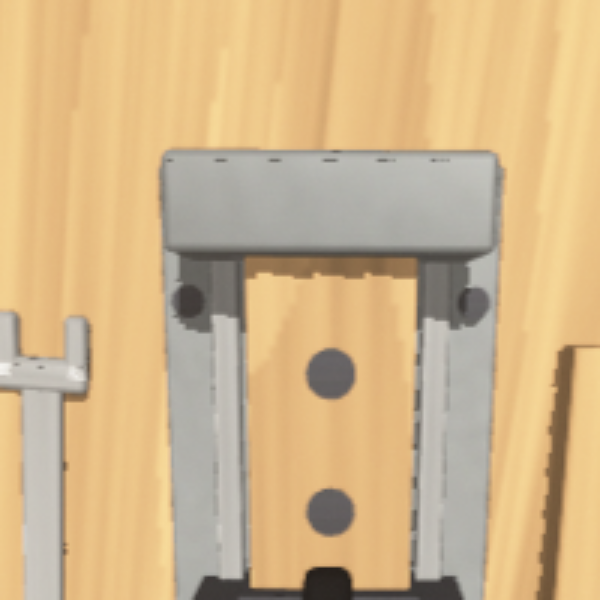

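The block runs from the jaw (y≈255) to the carriage (y≈585) with no gap, square between the strips. The knob reads about 0° and the arm is clear.

```bash
python3 -c "
from rig import arm
print(arm.sign_off())"
```

```text
the job is handed in; nothing more can be done
None
```

I handed the job in at about 21 s: the last pictures show the block with no gap at the jaw or the carriage and the T-bar back along the jig at its stop; the result of the judging was not reported.

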